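# Put the collet holders home in their tapered sleeves

### The arm

A 6-joint arm with a two-finger parallel gripper is mounted at the origin on a cart in front of the work surface, level with it; the furniture and walls round the work are solid. World frame = base frame: x ahead of the robot, y to its left, z up, the work surface at z = 0. Lengths are in m, angles in rad, forces in N, time in s.
With the tool pointing down it reaches from about 0.425 to 0.95 m from the base axis. Payload 3.5 kg.
Tool frame: the origin (TCP) lies at the very end of the fingers, on their centre line; the grasp point (between the pads) lies 19 mm behind it; z points along the fingers, y is the line along which they close (so a half turn about z gives the same grasp; the last joint's range is limited). The gripper opens to 85 mm and grips with 20 to 120 N. Pads are 22 mm wide; open, the fingers measure 114 mm over their backs; the gripper's body (76 mm by 85 mm) begins 54 mm behind the grasp point. The pads swing forward as they close: fully open they stand 13 mm farther back than shut.
Start: joints at [0.968, 0.286, 1.577, -0, 1.279, -0.15], TCP at [0.295, 0.607, 0.231] pointing down, gripper open.
Joint ranges: [-2.77, 2.77], [-0.9, 2.22], [0.21, 2.48], [-1.53, 4.67], [0.24, 2.81], [-2.84, 2.84]. Speed limits (rad/s): [2.79, 2.79, 3.14, 3.14, 3.14, 3.14].

### API

Orientations are given as a unit quaternion [x, y, z, w].
In Python, from plant import ctrl gives the robot as it stands.
- The arm moves only by the shell command python3 inch.py [FORCE], which reads ROWS from standard input. ROWS is a JSON list of rows, 1 to 10 of them, each an object with the fields tx, ty, tz (the shift in units of 25 mm), ax, ay, az (a rotation vector in units of 0.05 rad), jaw (the opening from 0.0 (shut) to 1.0 (fully open)); a field left out counts as zero (the opening has to be given); each row is the pose to reach, as a shift and turn from the pose commanded when the command began, along the tool's axes at that moment; what a row does not reach only later rows make up. A row lasts 1/8 s, in which the tool goes at most 0.0625 m and 0.188 rad, less where a joint would pass 70% of its speed; a pose out of reach is approached as far as the arm can. The fingers move at their own pace and stop on an object; FORCE is the grip in N (left out, the last holds). Time passes only in rows, so rows that do not move let the fingers close. It prints the time, the measured TCP pose, the force, the opening and the grip force at its end. Input that does not fit is refused with a message, and nothing moves.
- ctrl.get_state(): the state, without advancing time (a new reading comes with each control period).
- ctrl.read_camera(name): name is "side" or "top"; returns a dict with "pixels" (420x560x3 uint8, red, green, blue), "camera_matrix" (3x3 intrinsics, pixels), "dist_coeffs" ([k1, k2, p1, p2, k3] as OpenCV has them; the pictures are not rectified), "xyz" and "orientation" of the camera in the world. Camera axes: x right, y down, z forward; pixel columns grow to the right and rows downward; lengths in m; the calibration is good to about 2 mm. A picture is of the moment at which its call begins. There is no depth.
- ctrl.sign_off(): hands the job in; it is judged then, once.
The state is a dict: "time": time; "qpos": joint angles; "dq": joint speeds; "joint_efforts": joint torques, N m; "eef_pos": TCP position; "tcp_rot": TCP orientation; "contact_force": force on the tool from outside, world axes, zero at the start; "wrist_torque": the same for the moment, N m; "opening": opening from 0.0 (shut) to 1.0 (fully open); "finger_force": force on a finger pad.
Only numpy, scipy, OpenCV 4.12 (cv2) and the standard library are available. Lean on these libraries where they do the work, as an engineer would, in place of code of your own. Each camera call takes 0.05 s, during which the arm holds its last target. There are 200 camera calls.

### The job

The medium collet holder was put in the large storage sleeve by mistake. First move it to the medium sleeve, then put the large holder, which stands loose on the bench, into the large sleeve; set each down gently so that its taper is fully seated, upright and centred, and let go. Do not tip a holder over, and leave the small holder and everything else on the bench where it is.

Things in the scene. Friction and masses are not known exactly. Their poses are not given: they have to be found in the camera images.
- holder_large: Steel collet holder, round about z. The large one, 124 mm tall, about 0.55 kg. By height: taper 0-56 (dia. 36 to 64), flange 56-70 (dia. 82), dark nut 76-106 (dia. 50, grip here from above), thin shank up to 124. Starts standing loose on the bench on its small end, right or left of the sleeves; tips easily. Origin: centre of the taper's small end (underside); z up.
- holder_medium: Steel collet holder, round about z. The medium one, 112 mm tall, about 0.4 kg. By height: taper 0-50 (dia. 29 to 54), flange 50-62 (dia. 72), dark nut 68-96 (dia. 38, grip here from above), thin shank up to 112. Starts in the large sleeve, its taper loose in the bore and its flange on the rim. Origin: centre of the taper's small end (underside); z up.
- holder_small: Steel collet holder, round about z. The small one, 130 mm tall: taper 0-36, flange 36-44 (dia. 48), nut 50-72 (dia. 26), long shank (dia. 10) up to 130. Already home in the small sleeve, its top 148 mm above the bench: keep fingers and gripper body off it. Origin: centre of the taper's small end (underside); z up.
- sleeve_large: Fixed storage sleeve: upright conical grey cup with a tapered bore, on a dark round foot. The large one: rim 70 above the bench, outside diameter 74 at the rim, bore diameter 62 at the rim and 33 at the bottom (58 deep), foot diameter 90 x 8. Sizes in mm. Origin: centre of the foot's underside, on the bench.
- sleeve_medium: Fixed storage sleeve: upright conical grey cup with a tapered bore, on a dark round foot. The medium one: rim 62 above the bench, outside diameter 64 at the rim, bore diameter 52 at the rim and 27 at the bottom (50 deep), foot diameter 80 x 8. Sizes in mm. Origin: centre of the foot's underside, on the bench.
- sleeve_small: Fixed storage sleeve: upright conical grey cup with a tapered bore, on a dark round foot. The small one: rim 50 above the bench, outside diameter 46 at the rim, foot diameter 62 x 8. Sizes in mm. Origin: centre of the foot's underside, on the bench.
- sleeve_large_mouth (a point): Centre of the rim of the large sleeve, 70 mm above the bench. When the large holder is seated its origin lies 52 mm below this point, its flange about 4 mm clear above the rim.
- sleeve_medium_mouth (a point): Centre of the rim of the medium sleeve, 62 mm above the bench. When the medium holder is seated its origin lies 46 mm below this point, its flange about 4 mm clear above the rim.
- clamp_bracket_a: Grey clamp bracket with a bow, 40 x 96 (y) x 62 mm high, loose bystander; it stands in the side area where the large holder does not. Origin: centre of its underside.
- clamp_bracket_b: Second such clamp bracket, 40 x 96 (y) x 62 mm high, loose bystander near the front edge. Origin: centre of its underside.
- offcut_c: Pale wood offcut, 38 x 70 (y) x 16 mm high, loose bystander. Origin: centre of its underside.
- slip: Dark brown thin wooden slip, 34 x 118 (y) x 8 mm high, loose bystander. Origin: centre of its underside.
- screwdriver_b: Blue-handled screwdriver lying behind the sleeves, 27 x 186 (y) x 27 mm high, loose bystander. Origin: centre of its underside.

How it is judged:
On the way, in this order (a step that is already met when the one before it is completed fails the run):
1. the medium holder is seated in the medium sleeve (horizontal distance between holder_medium and sleeve_medium_mouth below 0.003 m and z of holder_medium in the frame of sleeve_medium_mouth between -0.0489 and -0.0429 m and angle between holder_medium's own z axis and vertical below 0.05 rad and linear speed of holder_medium below 0.02 m/s), for 0.2 s.
2. the large holder is seated in the large sleeve (horizontal distance between holder_large and sleeve_large_mouth below 0.003 m and z of holder_large in the frame of sleeve_large_mouth between -0.0548 and -0.0488 m and angle between holder_large's own z axis and vertical below 0.05 rad and linear speed of holder_large below 0.02 m/s), for 0.2 s.
At the end, for the whole second after the job is handed in: Medium holder in the medium sleeve and large holder in the large sleeve, released and at rest: each within 3 mm of its sleeve's axis, within 3 mm of its seated depth (45.9 and 51.8 mm below the rim) and less than 0.05 rad off upright (all of step 1 and all of step 2); the robot touches nothing.
It fails at once if the small holder is disturbed (moved more than 8 mm or tilted more than 0.15 rad) (distance of holder_small from where it was at the start of the episode above 0.008 m or angle between holder_small's own z axis and vertical above 0.15 rad).
It fails at once if a holder is tipped over (more than 0.6 rad) (angle between any of holder_large, holder_medium's own z axis and vertical above 0.6 rad).
It fails at once if a holder is banged into its sleeve (contact force over 60 N) (contact force between holder_large and sleeve_large above 60 N or contact force between holder_medium and sleeve_medium above 60 N).
It fails at once if a bystander is moved more than 25 mm (distance of any of clamp_bracket_a, clamp_bracket_b, offcut_c, slip, screwdriver_b from where it was at the start of the episode above 0.025 m).
It also fails if it takes over 59 s, if anything falls off the work surface, if the arm or the gripper's body presses on something with over 40 N, if the wrist force passes 120 N, or if a joint passes its speed limit or range.

## Working session

There is one attempt and no reset: what is moved stays moved. The work goes in short steps, Python scripts to look and compute and a shell command to move; the robot and the scene stay as the last step left them, time stands still between calls to the robot, and variables do not carry over. Pictures are saved under pics/ and viewed, at most 10 in all, crops included, and the job is handed in when it is done.

```bash
ls; mkdir -p pics; python3 - <<'E'
from plant import ctrl
import cv2,numpy as np
for n in("side","top"):
    c=ctrl.read_camera(n);cv2.imwrite(f"pics/{n}0.png",c["pixels"][:,:,::-1])
    print(n,np.array(c["camera_matrix"]).tolist(),c["dist_coeffs"],c["xyz"],c["orientation"])
s=ctrl.get_state();print(s["eef_pos"],s["tcp_rot"],s["time"],s["contact_force"])
E
```

```text
inch.py
pics
plant.py
side [[528.0734754736534, 0.0, 284.93198500671446], [0.0, 528.0734754736534, 211.1985908212592], [0.0, 0.0, 1.0]] [-0.03653984  0.          0.          0.          0.        ] [ 0.36549349 -0.99613346  1.00011787] [ 0.90684706 -0.0917906   0.04301121 -0.40908793]
top [[422.3508917593081, 0.0, 282.17873201317735], [0.0, 422.3508917593081, 200.15008074058588], [0.0, 0.0, 1.0]] [-0.02327889  0.          0.          0.          0.        ] [0.41575905 0.00450614 1.11192652] [-0.69922062  0.71113338 -0.05813452  0.04472381]
[0.29492445 0.60649629 0.23003348] [ 2.24443605e-01  9.74486466e-01 -1.01823321e-03 -3.98665834e-04] 0.1 [ 0.21854977 -0.14549943 -0.14766153]
```

View pics/side0.png

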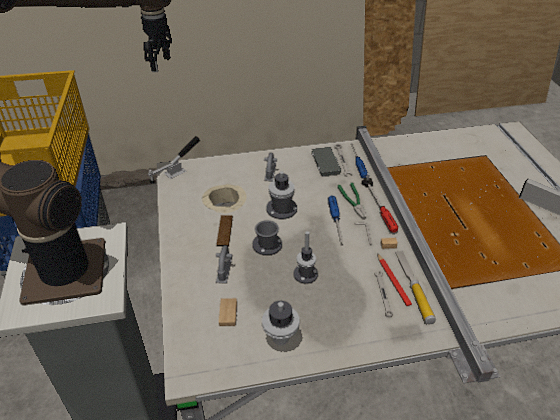

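View pics/top0.png

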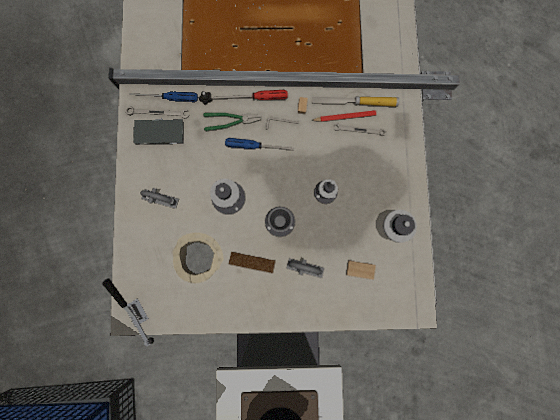

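The side view shows the medium holder in the large sleeve at (282,195), the empty medium sleeve at (266,236), the small holder at (306,262) and the loose large holder at (281,322). In the top view they are at (226,195), (280,221), (326,190) and (400,225). Next I'll enlarge these areas.

```bash
python3 - <<'E'
import cv2,numpy as np
s=cv2.imread("pics/side0.png");t=cv2.imread("pics/top0.png")
def cr(im,x,y,w,h,k):
    o=cv2.resize(im[y:y+h,x:x+w],None,fx=k,fy=k,interpolation=cv2.INTER_CUBIC)
    for i in range(0,w,10): cv2.line(o,(i*k,0),(i*k,6 if (x+i)%50 else 16),(0,0,255),1); 
    for i in range(0,h,10): cv2.line(o,(0,i*k),(6,i*k),(0,0,255),1)
    cv2.putText(o,f"{x},{y}",(10,h*k-8),0,.5,(0,0,255),1); return o
a=np.hstack([cr(t,200,170,50,50,5),cr(t,255,195,50,50,5),cr(t,375,200,50,50,5)])
b=np.hstack([cr(s,250,165,60,60,5)[:,:],cr(s,240,205,45,60,5),cr(s,255,295,45,60,5)])
cv2.imwrite("pics/m0.png",np.vstack([a,b]))
E
```

```text
(no output)
```

View pics/m0.png

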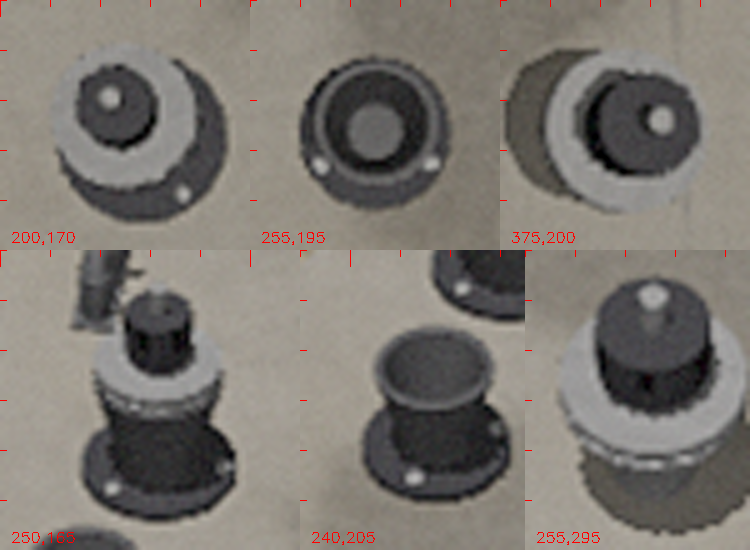

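The crops are sharp enough to read the nut tops, flanges, rims and feet in both views, so I'll triangulate them.

```bash
cat > h.py <<'E'
import cv2,numpy as np
from scipy.spatial.transform import Rotation as R
from scipy.optimize import least_squares
from plant import ctrl
C={}
def cam(n):
    if n not in C: C[n]=ctrl.read_camera(n)
    return C[n]
def proj(n,P):
    c=cam(n);r=R.from_quat(c["orientation"]).inv().as_matrix()
    return cv2.projectPoints(np.atleast_2d(P).astype(float),cv2.Rodrigues(r)[0],-r@np.array(c["xyz"]),np.array(c["camera_matrix"]),np.array(c["dist_coeffs"]))[0][:,0]
def tri(a,b,x0=(.55,0,.08)):
    f=lambda p:np.r_[proj("top",p)[0]-a,proj("side",p)[0]-b]
    s=least_squares(f,x0,x_scale=.01);return s.x,np.abs(s.fun).max()
def atz(n,uv,z):
    s=least_squares(lambda p:proj(n,[p[0],p[1],z])[0]-uv,(.6,0));return s.x
E
python3 - <<'E'
from h import *
np.set_printoptions(precision=4,suppress=True)
o=.4
D={"med nut top":((223.1,190.8),(281.6,177.2)),"med flange top":((224.9,193.1),(281.6,187.4)),
"msleeve rim":((280.2,219.7),(267,228.7)),"large nut top":((404.8,224.7),(280.7,308)),"large flange top":((400.4,226),(280.7,322.8))}
for k,(a,b) in D.items():print(k,*tri(np.array(a)-o,np.array(b)-o))
print("lsleeve foot",atz("top",(227.8,196.6),.008),"m foot",atz("top",(279.6,221.2),.008))
for n,z in(("med nut top",.104),("med flange top",.07),("msleeve rim",.062),("large nut top",.106),("large flange top",.07)):
    a,b=D[n];print(n,z,atz("top",np.array(a)-o,z),atz("side",np.array(b)-o,z))
E
```

```text
med nut top [0.5879 0.1257 0.1161] 0.2731998367809183
med flange top [0.5881 0.1256 0.0805] 0.18848889416472048
msleeve rim [ 0.5221 -0.0101  0.0607] 0.25583920471740385
large nut top [ 0.4997 -0.3078  0.1095] 0.07720157078034617
large flange top [ 0.4997 -0.311   0.0625] 0.2976962725888086
lsleeve foot [0.5892 0.1254] m foot [ 0.5218 -0.0102]
med nut top 0.104 [0.5894 0.1272] [0.5918 0.1412]
med flange top 0.07 [0.5894 0.1269] [0.5912 0.1386]
msleeve rim 0.062 [ 0.5213 -0.0101] [ 0.5226 -0.0114]
large nut top 0.106 [ 0.4998 -0.3088] [ 0.5004 -0.305 ]
large flange top 0.07 [ 0.4998 -0.3088] [ 0.498  -0.3164]
```

Everything checks out: the medium flange top is at 81 mm against 82 expected (resting on the rim), its nut top at 116, the medium rim at 61 against 62, and the large nut top at 109 against 106. Next I'll convert this to tool axes, keeping the current yaw.

```bash
cat > d.py <<'E'
import sys
from h import *
np.set_printoptions(precision=4,suppress=True)
s=ctrl.get_state();t=np.array([float(v) for v in sys.argv[1:4]])
r=R.from_quat(s["tcp_rot"]);print("d tool",r.inv().apply(t-s["eef_pos"]),"q",s["qpos"],"t",s["time"],"zaxis",r.apply([0,0,1]))
E
python3 d.py .588 .1257 .18
python3 -c "
from h import *
print('small',atz('top',(325.5,186),.148))"
```

```text
d tool [-0.4739 -0.3042  0.0508] q [ 0.968   0.2869  1.5776  0.      1.2786 -0.15  ] t 0.2 zaxis [-0.0009 -0.0012 -1.    ]
small [ 0.58861239 -0.11637976]
```
Distance .565 → ~10 rows. Path: from (.295,.607) straight to (.588,.126): closest distance to base? fine >0.5.

The rows are not in the units I measure in: shifts go in units of 25 mm and turns go in units of 0.05 rad. I convert before sending: -0.474 m is -18.96, -0.426 m is -17.04.

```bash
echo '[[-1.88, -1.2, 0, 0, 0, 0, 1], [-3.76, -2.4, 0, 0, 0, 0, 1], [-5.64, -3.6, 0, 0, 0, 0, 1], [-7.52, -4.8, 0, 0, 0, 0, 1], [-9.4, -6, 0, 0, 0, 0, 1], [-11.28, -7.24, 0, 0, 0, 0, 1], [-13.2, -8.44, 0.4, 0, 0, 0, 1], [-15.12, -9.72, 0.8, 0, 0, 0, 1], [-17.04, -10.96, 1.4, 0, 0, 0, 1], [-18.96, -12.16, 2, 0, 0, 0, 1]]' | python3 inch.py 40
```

```text
refused: ROWS must be a list of objects with named fields. Nothing was moved.
```

The call was refused and nothing moved: it wants a list of objects with named fields. Same move again in that form.

```bash
echo '[{"tx":-1.88, "ty":-1.2, "jaw":1}, {"tx":-3.76, "ty":-2.4, "jaw":1}, {"tx":-5.64, "ty":-3.6, "jaw":1}, {"tx":-7.52, "ty":-4.8, "jaw":1}, {"tx":-9.4, "ty":-6, "jaw":1}, {"tx":-11.28, "ty":-7.24, "jaw":1}, {"tx":-13.2, "ty":-8.44, "tz":0.4, "jaw":1}, {"tx":-15.12, "ty":-9.72, "tz":0.8, "jaw":1}, {"tx":-17.04, "ty":-10.96, "tz":1.4, "jaw":1}, {"tx":-18.96, "ty":-12.16, "tz":2, "jaw":1}]' | python3 inch.py 40; echo '[{"jaw":1}, {"jaw":1}]' | python3 inch.py; python3 d.py .588 .1257 .088
```

```text
time: 1.5
eef_pos: [0.5893, 0.1245, 0.1811]
tcp_rot: [0.225, 0.974, 0.0, 0.0]
contact_force: [0.4, 0.4, 0.0]
opening: 0.998
finger_force: 0.0
time: 1.75
eef_pos: [0.5883, 0.1263, 0.1812]
tcp_rot: [0.225, 0.974, 0.0, -0.0]
contact_force: [-0.2, 0.7, 0.3]
opening: 1.005
finger_force: 0.0
d tool [-0.0001 -0.0007  0.0932] q [ 0.0429  0.1726  1.8066  0.0005  1.1631 -1.0746] t 1.75 zaxis [-0.0007  0.0004 -1.    ]
```

Scaled: 0.092 m is 3.68, 0.085 m is 3.4.

```bash
echo '[{"tz":1.2, "jaw":1}, {"tz":2.2, "jaw":1}, {"tz":3, "jaw":1}, {"tz":3.4, "jaw":1}, {"tz":3.68, "jaw":1}, {"tz":3.68, "jaw":1}]' | python3 inch.py; echo '[{"jaw":0.7}, {"jaw":0.5}, {"jaw":0.4}, {"jaw":0.2}, {"jaw":0.0}, {"jaw":0.0}]' | python3 inch.py 40
```

```text
time: 2.5
eef_pos: [0.5886, 0.1264, 0.0894]
tcp_rot: [0.224, 0.974, 0.0, 0.0]
contact_force: [-0.8, -0.6, -0.1]
opening: 1.001
finger_force: 0.0
time: 3.25
eef_pos: [0.5892, 0.1264, 0.0901]
tcp_rot: [0.225, 0.974, 0.0, 0.001]
contact_force: [0.5, 1.7, 4.0]
opening: 0.433
finger_force: 41.2
```

```bash
python3 - <<'E'
from h import *
for n,(x,y) in(("side",(220,110)),("top",(170,140))):
    im=cam(n)["pixels"][y:y+140,x:x+120,::-1];C[n+"i"]=cv2.resize(im,None,fx=3,fy=3,interpolation=cv2.INTER_CUBIC)
cv2.imwrite("pics/g1.png",np.hstack([C["sidei"],C["topi"]]));print(ctrl.get_state()["opening"])
E
```

```text
0.43478921309486745
```

View pics/g1.png

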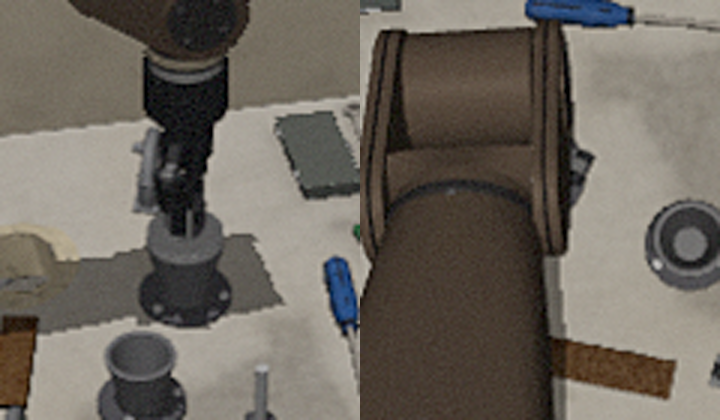

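The nut is held: the opening of 37 mm matches its 38 mm diameter, and the side picture shows the fingers on it upright. I'll lift it and look at the now exposed large sleeve.

```bash
echo '[{"tz":-0.2, "jaw":0}, {"tz":-0.6, "jaw":0}, {"tz":-1.2, "jaw":0}, {"tz":-2, "jaw":0}, {"tz":-2.8, "jaw":0}, {"tz":-3.6, "jaw":0}, {"tz":-3.6, "jaw":0}]' | python3 inch.py 60; python3 d.py .522 -.0102 .17
```

```text
time: 4.22
eef_pos: [0.5903, 0.1264, 0.1828]
tcp_rot: [0.224, 0.974, 0.001, 0.003]
contact_force: [0.3, -0.2, -4.8]
opening: 0.424
finger_force: 60.6
d tool [ 0.0018 -0.1527  0.0124] q [ 0.043   0.1716  1.8046 -0.      1.1592 -1.0751] t 4.225 zaxis [ 0.0063  0.0002 -1.    ]
```

```bash
echo '[{"ty":-0.6, "jaw":0}, {"ty":-1.6, "jaw":0}, {"ty":-2.8, "jaw":0}, {"ty":-4, "jaw":0}, {"ty":-5.2, "jaw":0}, {"ty":-5.88, "jaw":0}, {"ty":-6.08, "jaw":0}, {"ty":-6.08, "jaw":0}, {"ty":-6.08, "jaw":0}]' | python3 inch.py 60; python3 - <<'E'
from h import *
im=cam("side")["pixels"][135:255,205:305,::-1];a=cv2.resize(im,None,fx=5,fy=5,interpolation=cv2.INTER_CUBIC)
im=cam("top")["pixels"][170:250,200:260,::-1];b=cv2.resize(im,None,fx=5,fy=5,interpolation=cv2.INTER_CUBIC)
b=cv2.copyMakeBorder(b,0,200,0,0,cv2.BORDER_CONSTANT)
o=np.hstack([a,b])
for k in range(0,120,10):cv2.line(o,(0,k*5),(6,k*5),(0,0,255));cv2.line(o,(k*5,0),(k*5,6),(0,0,255))
cv2.imwrite("pics/m2.png",o)
E
```

```text
time: 5.35
eef_pos: [0.5223, -0.0098, 0.1793]
tcp_rot: [0.224, 0.975, 0.0, 0.0]
contact_force: [0.1, 0.1, -4.3]
opening: 0.419
finger_force: 60.9
```

View pics/m2.png

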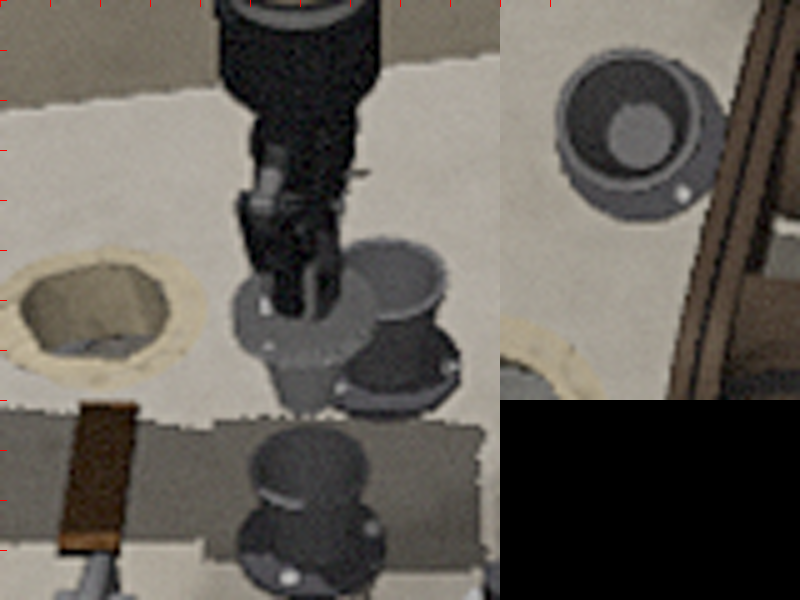

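The large sleeve is now visible: its rim is at (225.3,193.6) in the top view. In the side view the held medium flange is centred at u≈265.8 and the medium rim at u≈266.4. I'll check how the lateral offsets compare with the model.

```bash
python3 - <<'E'
from h import *
np.set_printoptions(precision=4,suppress=True)
print("large rim top",atz("top",(225.3,193.6),.07))
print("rim proj",proj("side",[.5218,-.0102,.062]))
for z in (.1118,.1618,.1738): print(z,proj("side",[[.5223,-.0098,z],[.5273,-.0098,z],[.5223,-.0048,z]]))
E
```

```text
large rim top [0.5871 0.1249]
rim proj [[266.2284 228.0277]]
0.1118 [[265.9905 213.5479]
 [267.9361 213.2872]
 [265.6449 212.2632]]
0.1618 [[265.5689 198.4097]
 [267.5641 198.1512]
 [265.2158 197.1352]]
0.1738 [[265.4647 194.6618]
 [267.4721 194.4038]
 [265.1098 193.3901]]
```

```bash
echo '[{"tz":0.6, "jaw":0}, {"tz":1.4, "jaw":0}, {"tz":2.2, "jaw":0}, {"tz":2.8, "jaw":0}, {"tz":3.12, "jaw":0}, {"tz":3.32, "jaw":0}, {"tz":3.44, "jaw":0}, {"tz":3.52, "jaw":0}, {"tz":3.52, "jaw":0}]' | python3 inch.py; echo '[{"tz":0.04, "jaw":0}, {"tz":0.08, "jaw":0}, {"tz":0.08, "jaw":0}]' | python3 inch.py
```

```text
time: 6.68
eef_pos: [0.5222, -0.0105, 0.0916]
tcp_rot: [0.224, 0.974, -0.0, 0.0]
contact_force: [0.6, -0.2, -4.5]
opening: 0.419
finger_force: 60.9
time: 7.05
eef_pos: [0.5222, -0.0104, 0.0894]
tcp_rot: [0.225, 0.974, 0.0, 0.0]
contact_force: [1.3, 0.5, -4.7]
opening: 0.424
finger_force: 60.9
```

```bash
for i in 1 2; do echo '[{"tz":0.04, "jaw":0}, {"tz":0.06, "jaw":0}, {"tz":0.06, "jaw":0}]' | python3 inch.py | grep -v rot; done
```

```text
time: 7.42
eef_pos: [0.5224, -0.0103, 0.0881]
contact_force: [1.5, 0.1, -4.3]
opening: 0.426
finger_force: 60.9
time: 7.8
eef_pos: [0.5226, -0.0102, 0.0868]
contact_force: [1.6, 2.3, -2.3]
opening: 0.424
finger_force: 61.2
```

Contact is beginning, at nearly the expected height of 0.086.

```bash
for i in 1 2; do echo '[{"tz":0.02, "jaw":0}, {"tz":0.04, "jaw":0}, {"tz":0.04, "jaw":0}]' | python3 inch.py | grep -v rot; done
```

```text
time: 8.18
eef_pos: [0.5227, -0.0101, 0.086]
contact_force: [2.8, 4.3, 0.1]
opening: 0.425
finger_force: 61.5
time: 8.55
eef_pos: [0.5229, -0.0102, 0.0858]
contact_force: [1.6, 5.6, 4.0]
opening: 0.426
finger_force: 61.8
```

```bash
echo '[{"tz":0.02, "jaw":0}, {"tz":0.02, "jaw":0}]' | python3 inch.py 20 | grep -v rot;echo '[{"jaw":0.5}, {"jaw":0.6}, {"jaw":0.8}, {"jaw":1}, {"jaw":1}]' | python3 inch.py 20 | grep -v rot; echo '[{"tz":-0.4, "jaw":1}, {"tz":-1.2, "jaw":1}, {"tz":-2.4, "jaw":1}, {"tz":-3.6, "jaw":1}, {"tz":-3.6, "jaw":1}]' | python3 inch.py; python3 d.py .4997 -.3085 .17; python3 - <<'E'
from h import *
im=cam("side")["pixels"][195:345,235:335,::-1];a=cv2.resize(im,None,fx=4,fy=4,interpolation=cv2.INTER_CUBIC)
for k in range(0,150,10):cv2.line(a,(0,k*4),(6,k*4),(0,0,255));cv2.line(a,(k*4,0),(k*4,6),(0,0,255))
cv2.imwrite("pics/m3.png",a)
for z in(.046+.016+.004,.112):print(proj("side",[.522,-.0102,z]))
E
```

```text
time: 8.8
eef_pos: [0.523, -0.0102, 0.0857]
contact_force: [0.5, 6.0, 7.0]
opening: 0.424
finger_force: 61.9
time: 9.43
eef_pos: [0.5219, -0.0106, 0.0837]
contact_force: [0.6, 0.6, -0.3]
opening: 0.998
finger_force: 0.0
time: 10.05
eef_pos: [0.5241, -0.0109, 0.1776]
tcp_rot: [0.224, 0.974, 0.0, 0.004]
contact_force: [0.9, -0.3, 0.8]
opening: 0.999
finger_force: 0.0
d tool [-0.1081 -0.2784  0.0079] q [-0.2143  0.0008  1.9982 -0.0001  1.1353 -1.3325] t 10.05 zaxis [ 0.0072 -0.0016 -1.    ]
[[266.27269618 226.89018084]]
[[265.89975701 213.60753391]]
```

View pics/m3.png

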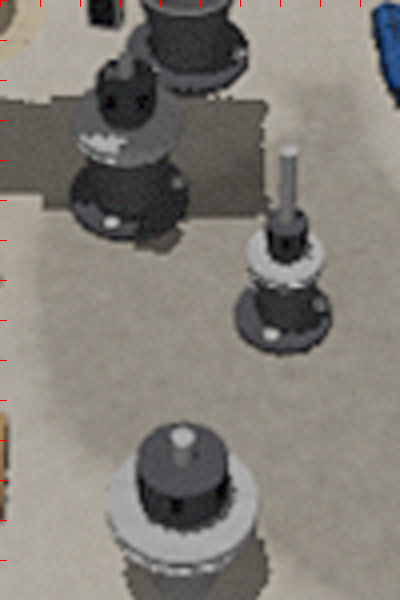

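The medium holder stands upright and seated, with its nut top at (266.1,213.3) against (265.9,213.6) expected. The small and large holders are untouched. Now to the large one.

```bash
echo '[{"tx":-0.64, "ty":-1.68, "jaw":1}, {"tx":-1.28, "ty":-3.32, "jaw":1}, {"tx":-2, "ty":-5.2, "jaw":1}, {"tx":-2.72, "ty":-7.04, "jaw":1}, {"tx":-3.4, "ty":-8.8, "jaw":1}, {"tx":-4, "ty":-10.24, "jaw":1}, {"tx":-4.32, "ty":-11.12, "tz":0.2, "jaw":1}, {"tx":-4.32, "ty":-11.12, "tz":0.2, "jaw":1}, {"tx":-4.32, "ty":-11.12, "tz":0.2, "jaw":1}]' | python3 inch.py; python3 d.py .4998 -.3085 .077
```

```text
time: 11.22
eef_pos: [0.4973, -0.3064, 0.1679]
tcp_rot: [0.224, 0.975, 0.001, -0.001]
contact_force: [0.1, 1.1, -0.2]
opening: 0.993
finger_force: 0.0
d tool [-0.0034 -0.0009  0.0909] q [-0.726   0.1494  1.8588  0.0005  1.1354 -1.8448] t 11.225 zaxis [-0.0013  0.0017 -1.    ]
```

```bash
echo '[{"tx":-0.136, "ty":-0.04, "jaw":1}, {"tx":-0.136, "ty":-0.04, "tz":0.6, "jaw":1}, {"tx":-0.136, "ty":-0.04, "tz":1.4, "jaw":1}, {"tx":-0.136, "ty":-0.04, "tz":2.2, "jaw":1}, {"tx":-0.136, "ty":-0.04, "tz":3, "jaw":1}, {"tx":-0.136, "ty":-0.04, "tz":3.4, "jaw":1}, {"tx":-0.136, "ty":-0.04, "tz":3.56, "jaw":1}, {"tx":-0.136, "ty":-0.04, "tz":3.56, "jaw":1}]' | python3 inch.py;  python3 d.py .4998 -.3085 .077
```

```text
time: 12.22
eef_pos: [0.5003, -0.3103, 0.08]
tcp_rot: [0.224, 0.974, -0.0, 0.0]
contact_force: [0.6, -0.1, 0.8]
opening: 1.002
finger_force: 0.0
d tool [0.0012 0.0014 0.003 ] q [-0.7273  0.2684  1.8978  0.      0.9749 -1.8453] t 12.225 zaxis [ 0.0003 -0.0003 -1.    ]
```

Scaled: 0.001 m is 0.04.

```bash
echo '[{"tx":0.04, "ty":0.04, "tz":0.04, "jaw":0.85}, {"tx":0.04, "ty":0.04, "tz":0.04, "jaw":0.75}, {"tx":0.04, "ty":0.04, "tz":0.04, "jaw":0.7}, {"tx":0.04, "ty":0.04, "tz":0.04, "jaw":0.66}, {"tx":0.04, "ty":0.04, "tz":0.04, "jaw":0.63}, {"tx":0.04, "ty":0.04, "tz":0.04, "jaw":0.6}, {"tx":0.04, "ty":0.04, "tz":0.04, "jaw":0.57}, {"tx":0.04, "ty":0.04, "tz":0.04, "jaw":0.54}, {"tx":0.04, "ty":0.04, "tz":0.04, "jaw":0.4}, {"tx":0.04, "ty":0.04, "tz":0.04, "jaw":0}]' | python3 inch.py 20;echo '[{"jaw":0}, {"jaw":0}, {"jaw":0}]' | python3 inch.py 60
```

```text
time: 13.48
eef_pos: [0.4997, -0.3088, 0.079]
tcp_rot: [0.224, 0.974, -0.0, 0.0]
contact_force: [-0.5, -0.1, 1.3]
opening: 0.577
finger_force: 21.6
time: 13.85
eef_pos: [0.5, -0.309, 0.0792]
tcp_rot: [0.224, 0.974, -0.0, 0.0]
contact_force: [-0.3, -0.4, 3.8]
opening: 0.565
finger_force: 62.9
```

The large nut is gripped: 48 mm at the pads, with the same 2 mm bias as before. I'll lift it above everything and carry it.

Scaled: -0.168 m is -6.72, -0.155 m is -6.2.

```bash
echo '[{"tz":-0.16, "jaw":0}, {"tz":-0.6, "jaw":0}, {"tz":-1.4, "jaw":0}, {"tz":-2.4, "jaw":0}, {"tz":-3.4, "jaw":0}, {"tz":-4.4, "jaw":0}, {"tz":-5.4, "jaw":0}, {"tz":-6.2, "jaw":0}, {"tz":-6.72, "jaw":0}, {"tz":-6.72, "jaw":0}]' | python3 inch.py 70; python3 d.py .588 .125 .25
```

```text
time: 15.1
eef_pos: [0.5001, -0.3091, 0.2482]
tcp_rot: [0.224, 0.974, -0.001, 0.001]
contact_force: [1.3, 0.9, -6.4]
opening: 0.562
finger_force: 73.2
d tool [ 0.1108  0.4288 -0.0024] q [-0.7261  0.0817  1.7808  0.      1.2767 -1.8441] t 15.1 zaxis [ 0.0018 -0.0016 -1.    ]
```

Scaled: 0.427 m is 17.08, 0.402 m is 16.08.

```bash
echo '[{"tx":0.2, "ty":0.72, "jaw":0}, {"tx":0.6, "ty":2.32, "jaw":0}, {"tx":1.12, "ty":4.32, "jaw":0}, {"tx":1.64, "ty":6.32, "jaw":0}, {"tx":2.16, "ty":8.32, "jaw":0}, {"tx":2.68, "ty":10.32, "jaw":0}, {"tx":3.2, "ty":12.32, "jaw":0}, {"tx":3.72, "ty":14.32, "jaw":0}, {"tx":4.16, "ty":16.08, "jaw":0}, {"tx":4.432, "ty":17.08, "jaw":0}]' | python3 inch.py; echo '[{"ty":0.072, "tz":0.8, "jaw":0}, {"ty":0.072, "tz":2, "jaw":0}, {"ty":0.072, "tz":2.8, "jaw":0}, {"ty":0.072, "tz":3, "jaw":0}, {"ty":0.072, "tz":3, "jaw":0}, {"ty":0.072, "tz":3, "jaw":0}]' | python3 inch.py; python3 d.py .588 .125 .0972;  python3 - <<'E'
from h import *
im=cam("side")["pixels"][115:235,230:330,::-1];a=cv2.resize(im,None,fx=5,fy=5,interpolation=cv2.INTER_CUBIC)
for k in range(0,150,10):cv2.line(a,(0,k*5),(6,k*5),(0,0,255));cv2.line(a,(k*5,0),(k*5,6),(0,0,255))
cv2.imwrite("pics/m4.png",a)
p=ctrl.get_state()["eef_pos"]
print(p,proj("side",[p-[0,0,.0792-.07]]),proj("side",[.588,.125,.07]),proj("side",[.593,.125,.07]),proj("side",[.588,.125,.008]))
E
```

```text
time: 16.35
eef_pos: [0.5856, 0.127, 0.245]
tcp_rot: [0.223, 0.975, 0.0, -0.002]
contact_force: [0.0, 0.3, -6.1]
opening: 0.565
finger_force: 73.8
time: 17.1
eef_pos: [0.5886, 0.1252, 0.1734]
tcp_rot: [0.225, 0.974, 0.0, 0.001]
contact_force: [-0.1, 0.4, -5.8]
opening: 0.565
finger_force: 73.9
d tool [ 0.0007 -0.0005  0.0762] q [ 0.0411  0.1789  1.8143 -0.      1.1455 -1.0766] t 17.1 zaxis [ 0.0029  0.0001 -1.    ]
[0.58861261 0.12522607 0.17349075] [[281.17279459 162.6556412 ]] [[281.03331838 190.12977156]] [[282.79069837 189.90542224]] [[281.07585625 206.92147714]]
```

View pics/m4.png

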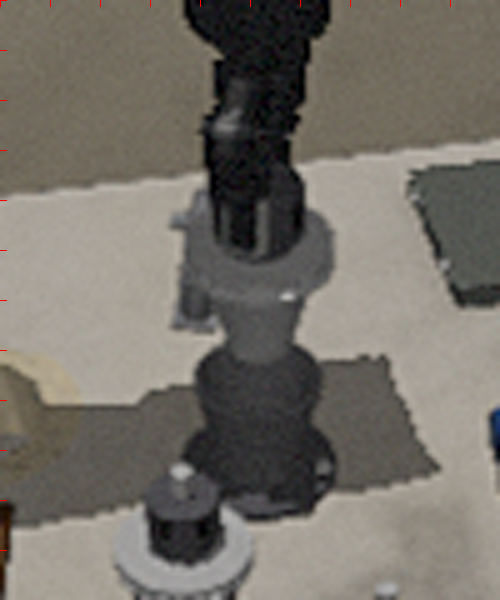

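The large taper hangs centred over the large sleeve: the flange is at u≈281.8, the rim at 281.4 and the foot at 281.6, which is within about 1 mm. I'll lower it.

```bash
echo '[{"tx":0.016, "tz":0.6, "jaw":0}, {"tx":0.016, "tz":1.4, "jaw":0}, {"tx":0.016, "tz":2.08, "jaw":0}, {"tx":0.016, "tz":2.48, "jaw":0}, {"tx":0.016, "tz":2.68, "jaw":0}, {"tx":0.016, "tz":2.8, "jaw":0}, {"tx":0.016, "tz":2.84, "jaw":0}, {"tx":0.016, "tz":2.84, "jaw":0}]' | python3 inch.py|grep -v rot; for i in 1 2; do echo '[{"tz":0.04, "jaw":0}, {"tz":0.06, "jaw":0}, {"tz":0.06, "jaw":0}]' | python3 inch.py | grep -v rot; done
```

```text
time: 18.15
eef_pos: [0.5875, 0.1255, 0.1013]
contact_force: [1.1, 0.3, -6.5]
opening: 0.564
finger_force: 73.9
time: 18.52
eef_pos: [0.5877, 0.1256, 0.0996]
contact_force: [0.6, 0.3, -5.3]
opening: 0.562
finger_force: 73.9
time: 18.9
eef_pos: [0.5879, 0.1257, 0.0983]
contact_force: [1.2, 1.0, -3.7]
opening: 0.563
finger_force: 73.9
```

```bash
for i in 1 2; do echo '[{"tz":0.02, "jaw":0}, {"tz":0.04, "jaw":0}, {"tz":0.04, "jaw":0}]' | python3 inch.py | grep -v rot; done
```

```text
time: 19.27
eef_pos: [0.588, 0.1258, 0.0975]
contact_force: [2.6, 3.1, -2.2]
opening: 0.562
finger_force: 74.1
time: 19.65
eef_pos: [0.5882, 0.1258, 0.0971]
contact_force: [2.8, 3.3, 3.8]
opening: 0.559
finger_force: 74.7
```

At the seated height (0.0971 against 0.0972 expected), with about 10 N on the seat. I'll release, retreat and check.

Scaled: 0.0005 m is 0.02.

```bash
echo '[{"tz":0.02, "jaw":0}, {"tz":0.02, "jaw":0}]' | python3 inch.py 20 | grep -v rot;echo '[{"jaw":0.62}, {"jaw":0.7}, {"jaw":0.85}, {"jaw":1}, {"jaw":1}]' | python3 inch.py | grep -v rot; echo '[{"tz":-0.4, "jaw":1}, {"tz":-1.2, "jaw":1}, {"tz":-2.4, "jaw":1}, {"tz":-3.6, "jaw":1}, {"tz":-5.2, "jaw":1}, {"tx":1.6, "ty":1.2, "tz":-6, "jaw":1}, {"tx":3.2, "ty":2.4, "tz":-6, "jaw":1}, {"tx":4.8, "ty":4, "tz":-6, "jaw":1}, {"tx":6.4, "ty":5.2, "tz":-6, "jaw":1}, {"tx":6.4, "ty":5.2, "tz":-6, "jaw":1}]' | python3 inch.py; python3 - <<'E'
from h import *
S=cam("side")["pixels"][:,:,::-1];T=cam("top")["pixels"][:,:,::-1]
f=lambda im,x,y:cv2.resize(im[y:y+100,x:x+75],None,fx=5,fy=5,interpolation=cv2.INTER_CUBIC)
cv2.imwrite("pics/m5.png",np.hstack([f(S,245,150),f(T,195,160)]))
for n in("side","top"):print(n,proj(n,[[.588,.125,.124],[.588,.125,.142],[.588,.125,.088],[.522,-.0102,.112]]))
E
```

```text
time: 19.9
eef_pos: [0.5883, 0.1258, 0.0969]
contact_force: [1.8, 3.3, 5.7]
opening: 0.571
finger_force: 74.9
time: 20.52
eef_pos: [0.5871, 0.1254, 0.0951]
contact_force: [0.2, -1.1, 0.1]
opening: 0.995
finger_force: 0.0
time: 21.78
eef_pos: [0.4989, 0.3152, 0.2474]
tcp_rot: [0.222, 0.975, 0.001, 0.001]
contact_force: [0.4, -0.3, -0.1]
opening: 1.002
finger_force: 0.0
side [[280.99455039 174.72751797]
 [280.98125472 169.42321624]
 [281.02057863 185.0788382 ]
 [265.89975701 213.60753391]]
top [[222.61957693 189.56796145]
 [221.67763187 188.25257439]
 [224.40648157 192.06316268]
 [280.11200844 216.91434229]]
```

View pics/m5.png

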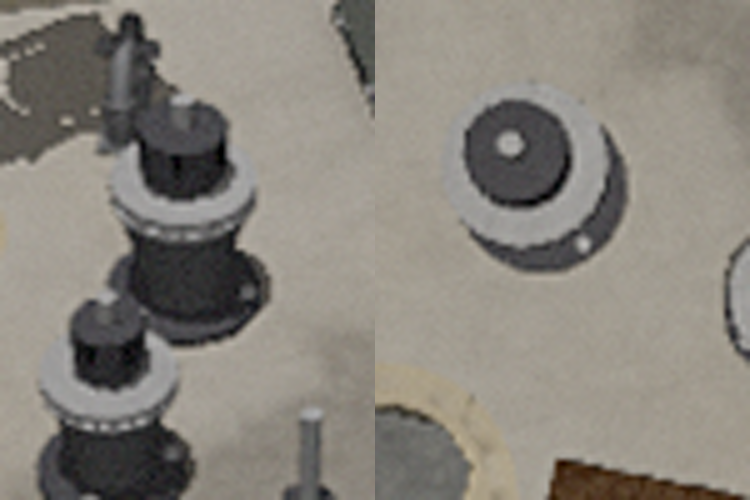

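Both holders stand seated and upright. The large nut top is at (281.0,175.0) against (281.0,174.7) expected, and its shank tip at (221.8,188.2) against (221.7,188.3). The arm is clear, so I'm handing in.

```bash
python3 -c "
from plant import ctrl
print(ctrl.sign_off())"
```

```text
the job is handed in; nothing more can be done
None
```

The medium holder is seated in the medium sleeve and the large holder in the large sleeve, both released and upright in the final images; I handed the job in at about 22 s, but sign-off gave no verdict.

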